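Clock the air-line elbow to its pipe clip

TASK

The plain elbow started by hand on the end stub of the air manifold is not yet screwed round far enough. Screw it on further, clockwise seen from above, and stop when its outlet points straight at the pipe clip standing on the board; do not unscrew it or run well past the clip, leave the tee on the other stub as it is, and let go.

Things in the scene. Friction and masses are not known exactly. Their poses are not given: they have to be found in the camera images.
- elbow (a joint): Steel elbow on the manifold's end stub (upright thread, 20 mm across). Value in rad, grows as it is screwed on (clockwise from above); starts between -0.1 and 0.2. It sinks 1.8 mm a full turn, stays where left, needs about 0.25 N m, and has no end stop near. The turn needed is 0.6 to 1.5 rad: one grasp is enough.
- elbow_grip (a point): Where to grip: on the stub's axis, in the elbow's square body (30 x 30 mm, from 24 mm below to 14 mm above this point). Turns with the elbow: x along the level outlet, z up; free flats face +y and -y. Round outlet, 27 mm across, axis 3 mm below this point, ends 55 mm from the stub's axis. Point is 92 mm above the bench, 37 mm above the manifold bar (50 mm wide).
- clip (a point): The mark: centre of the only pipe clip, an open-topped steel ring 36 mm across on a thin upright rod with a foot plate, fixed on the board 100 mm from the elbow's axis, at the outlet's height; its top is 13 mm above this point. Its frame's x points outward from the elbow's axis.
- tee (a joint): Steel tee (same square body, two opposite outlets) on the manifold's other stub, 140 mm from the elbow, already set. Value in rad, clockwise from above, 0 at the start; leave it so. Loose on the board, under 55 mm high and not part of the job: a wrench, a spare brass elbow, a white tape roll.

How it is judged:
By the outcome, as a careful person would: the job done as asked, in the order asked, and still so for the second after the job is handed in, with the robot touching nothing.
It also fails if it takes over 32 s, if anything falls off the work surface, if the arm or the gripper's body presses on something with over 40 N, if the wrist force passes 120 N, or if a joint passes its speed limit or range.

ROBOT

A 6-joint arm with a two-finger parallel gripper is mounted at the origin on the work surface. World frame = base frame: x ahead of the robot, y to its left, z up, the work surface at z = 0. Lengths are in m, angles in rad, forces in N, time in s.
With the tool pointing down it reaches from about 0.3 to 0.75 m from the base axis. Payload 8.5 kg.
Tool frame: the origin (TCP) lies at the very end of the fingers, on their centre line; the grasp point (between the pads) lies 19 mm behind it (pinch_z is the distance from the TCP to the grasp point, in m); y points along the fingers, x is the direction in which the jaws open and shut, and the axes are right-handed (so a half turn about y gives the same grasp; the last joint's range is limited). The gripper opens to 85 mm and grips with 20 to 120 N. Pads are 22 mm wide; open, the fingers measure 114 mm over their backs; the gripper's body (76 mm by 85 mm) begins 54 mm behind the grasp point. The pads swing forward as they close: fully open they stand 13 mm farther back than shut.
Start: joints at [-1.383, 0.381, 1.297, -0, 1.464, -0.215], TCP at [0.216, -0.506, 0.231] pointing down, gripper open.
Joint ranges: [-3.11, 3.11], [-0.89, 2.33], [0.22, 2.48], [-1.42, 4.56], [0.17, 2.85], [-2.88, 2.88]. Speed limits (rad/s): [2.39, 2.39, 3.14, 3.14, 3.14, 3.14].

INTERFACE

Orientations are given as [roll, pitch, yaw] about the fixed x, y, z axes, in that order (R = Rz(yaw) Ry(pitch) Rx(roll)).
In Python, from station import * gives the robot as it stands. The module is installed in compiled form; this text tells all that it offers.
- The arm moves only by the tool arm_command, never from a script. Its argument "commands" is a list of rows, each an object of numbers: "tx", "ty", "tz": the shift along the tool's x, y, z in mm; "yaw": the turn about the tool's y in degrees. In form: [{"tx": .., "ty": .., "tz": .., "yaw": ..}, ...]. A call has 1 to 8 rows; each row shifts and turns the commanded pose from where the row before left it, along the tool's axes as they then stand; what a row does not reach is not made up. A row lasts 1/12 s, in which the tool goes at most 41.7 mm and 7.16 degrees, less where a joint would pass 70% of its speed; a pose out of reach is approached as far as the arm can. A call with a gripper value outside its range is refused whole. "fingers" is the opening, from 0 (shut) to 1 (fully open), set as the call begins (left out, the last holds). The fingers move at their own pace and stop on an object; "grip_force" is the grip in N (left out, the last holds). Time passes only in rows, so rows that do not move let the fingers close. It gives the time, the measured TCP pose, the force and the opening at its end, in the units of the state.
- read_state(): the state, without advancing time (a new reading comes with each control period).
- snapshot(name): name is "scene" or "top" or "wrist"; returns a dict with "img" (400x640x3 uint8, red, green, blue), "K" (3x3 intrinsics, pixels), "rvec" (rotation vector, rad) and "tvec" (3), from world to camera coordinates, as OpenCV has them. Camera axes: x right, y down, z forward; pixel columns grow to the right and rows downward; lengths in m; the calibration is good to about 2 mm. A picture is of the moment at which its call begins. There is no depth.
- sign_off(): hands the job in, once; it reports no verdict.
The state is a dict: "clock": time; "joint_positions": joint angles; "joint_vel": joint speeds; "joint_torque": joint torques, N m; "tool_pos": TCP position; "ee_rot": TCP orientation; "wrist_force": force on the tool from outside, world axes, zero at the start; "wrist_torque": the same for the moment, N m; "grip_width": finger opening in m.
Only numpy, scipy, OpenCV 4.12 (cv2) and the standard library are available. Lean on these libraries where they do the work, as an engineer would, in place of code of your own. Each camera call takes 0.05 s, during which the arm holds its last target.

## Working session

There is one attempt and no reset: what is moved stays moved. The work goes in short steps, Python scripts to look and compute and a tool call to move; the robot and the scene stay as the last step left them, time stands still between calls to the robot, and variables do not carry over. Pictures are saved under pics/ and viewed, and the job is handed in when it is done.

Besides the shell and the picture viewer there is one more tool, called after "Call:" in YAML: its name, and indented under it one key for each argument. arm_command: Moves the arm, as the interface text tells. Its arguments: {"type":"object","properties":{"commands":{"type":"array"},"fingers":{"type":"number"},"grip_force":{"type":"number"}},"required":["commands"]}

```bash
mkdir -p pics
python3 - <<'E'
from station import *
import cv2,pickle
s=read_state();print(s)
d={}
for n in("scene","top","wrist"):
    d[n]=snapshot(n);cv2.imwrite(f"pics/{n}0.png",d[n]["img"][:,:,::-1]);print(n,d[n]["K"],d[n]["rvec"],d[n]["tvec"])
pickle.dump(d,open("s0.pkl","wb"))
E
```

```text
{'clock': 0.0, 'joint_positions': array([-1.38328237e+00,  3.81198541e-01,  1.29825245e+00, -1.23289648e-05,
        1.46361839e+00, -2.15260831e-01]), 'joint_vel': array([-0.00019884,  0.00166676,  0.00285756,  0.00019226, -0.00039685,
       -0.00019008]), 'joint_torque': array([ 7.01212339e-04, -4.48459733e+01, -2.31276244e+01, -1.02549686e-04,
        4.85489436e-03, -9.39976928e-06]), 'tool_pos': array([ 0.21554327, -0.50568402,  0.23071322]), 'ee_rot': array([-1.57049287e+00,  1.44527125e-03, -1.16801999e+00]), 'wrist_force': array([ 0.06313868,  0.27427323, -0.37830185]), 'wrist_torque': array([-0.00981436,  0.02789394,  0.02669702]), 'grip_width': 0.08542894964606888}
scene [[429.44475862   0.         316.43081812]
 [  0.         429.44475862 200.10859965]
 [  0.           0.           1.        ]] [ 1.08189649  2.35437314 -1.0868339 ] [ 0.3594752  -0.20624312  1.1841421 ]
top [[507.34492467   0.         324.49533697]
 [  0.         507.34492467 206.76083377]
 [  0.           0.           1.        ]] [ 2.08649066 -2.12920229  0.23916289] [0.03766461 0.61998536 0.89093617]
wrist [[347.7910456    0.         317.35367222]
 [  0.         347.7910456  204.44916192]
 [  0.           0.           1.        ]] [-2.43001856  1.60582563  0.21673024] [-0.54838434 -0.03528767  0.37911099]
```

View pics/scene0.png

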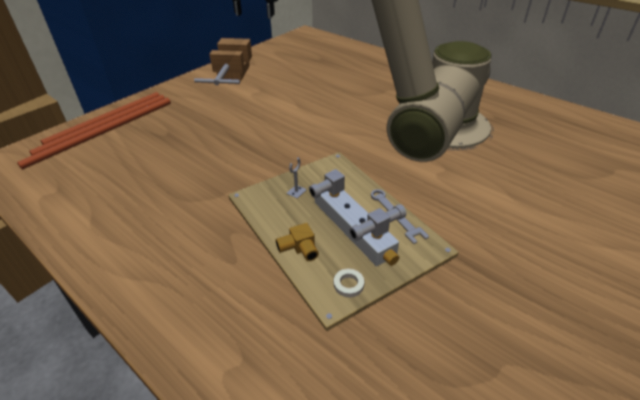

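View pics/top0.png

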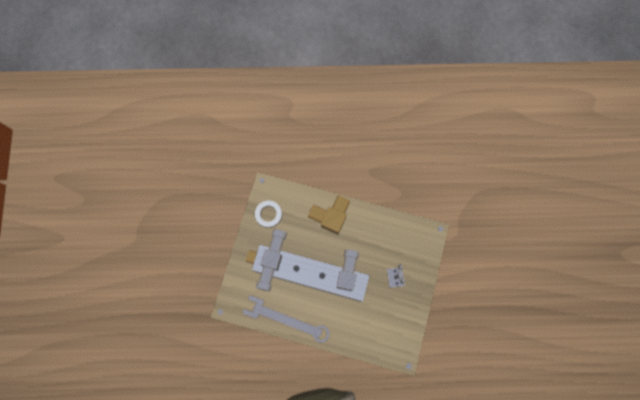

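View pics/wrist0.png

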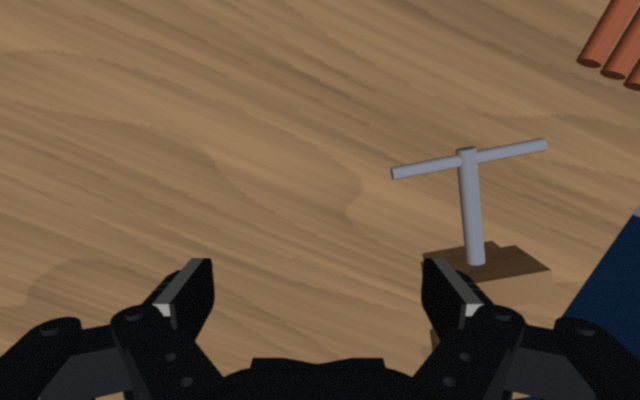

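```bash
cat > h.py <<'E'
import numpy as np,cv2,pickle
def ray(c,u,v):
    R=cv2.Rodrigues(c["rvec"])[0];o=-R.T@c["tvec"].ravel()
    d=R.T@np.linalg.inv(c["K"])@np.array([u,v,1.]);return o,d/np.linalg.norm(d)
def plane(c,u,v,z):
    o,d=ray(c,u,v);return o+d*(z-o[2])/d[2]
def tri(a,b):
    (o1,d1),(o2,d2)=ray(*a),ray(*b)
    t=np.linalg.lstsq(np.c_[d1,-d2],o2-o1,rcond=None)[0];p,q=o1+t[0]*d1,o2+t[1]*d2
    return (p+q)/2,np.linalg.norm(p-q)
def proj(c,p): return cv2.projectPoints(np.array(p,float).reshape(-1,3),c["rvec"],c["tvec"],c["K"],None)[0].reshape(-1,2)
def crop(c,name,u0,v0,w,h,f):
    im=c["img"][v0:v0+h,u0:u0+w,::-1];im=cv2.resize(im,None,fx=f,fy=f,interpolation=cv2.INTER_CUBIC)
    for i in range(0,w,10): cv2.putText(im,str(u0+i),(i*f,8),0,.3,(0,0,255));cv2.line(im,(i*f,10),(i*f,14),(0,0,255))
    for i in range(0,h,10): cv2.putText(im,str(v0+i),(0,i*f+4),0,.3,(0,0,255))
    cv2.imwrite(name,im)
E
python3 - <<'E'
from h import *
d=pickle.load(open("s0.pkl","rb"))
crop(d["top"],"pics/topc.png",240,220,180,90,4)
crop(d["scene"],"pics/scenec.png",270,140,150,130,4)
t=d["top"]
print(ray(t,320,200))
for p in [(347,278),(352,252),(271,257)]: print(plane(t,*p,.095))
print(plane(t,397,275,.089))
E
```

```text
(array([0.41150685, 0.03308726, 1.00455715]), array([ 2.31143042e-01,  2.69732244e-04, -9.72919740e-01]))
[ 0.48386588 -0.01206942  0.095     ]
[ 0.53019764 -0.02248987  0.095     ]
[0.52411429 0.12332285 0.095     ]
[ 0.48786403 -0.10233613  0.089     ]
```

View pics/topc.png

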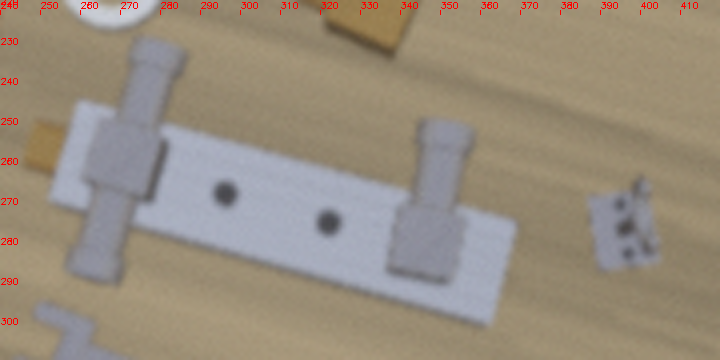

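View pics/scenec.png

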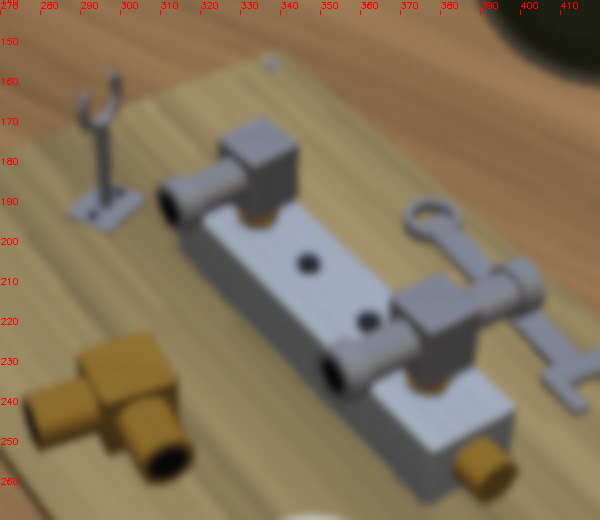

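Run:
```python
from h import *
from scipy.spatial.transform import Rotation as Ro
d=pickle.load(open("s0.pkl","rb"))
w=d["wrist"];o,di=ray(w,317,204)
R=Ro.from_euler('xyz',[-1.5705,.0014,-1.168]).as_matrix();tcp=np.array([.21554,-.50568,.23071])
print("cam in tool",R.T@(o-tcp),"dir",R.T@di)
t,s=d["top"],d["scene"]
print("top corners .106",[plane(t,240+a/4,220+b/4,.106).round(4) for a,b in[(395,203),(465,207),(450,280),(388,273)]])
print("scene corners",[plane(s,270+a/4,140+b/4,.106).round(4) for a,b in[(219,138),(260,117),(298,145),(258,168)]])
print("outlet end",plane(t,351.2,254.5,.089), "scene",plane(s,270+170/4,140+205/4,.089))
print("clip tips top",[plane(t,u,v,.102) for u,v in[(399,266.5),(402,281.5)]])
print("clip tips scene",[plane(s,u,v,.102) for u,v in[(290.5,164),(298,159)]], plane(s,294.5,171,.071))
```

```text
cam in tool [-0.00093765 -0.14348595  0.06552987] dir [-0.00116598  0.96509074 -0.26191318]
top corners .106 [array([0.496 , 0.0027, 0.106 ]), array([ 0.4936, -0.0282,  0.106 ]), array([ 0.4619, -0.0205,  0.106 ]), array([0.4655, 0.0065, 0.106 ])]
scene corners [array([ 0.4906, -0.025 ,  0.106 ]), array([ 0.4642, -0.0204,  0.106 ]), array([0.47  , 0.0085, 0.106 ]), array([0.4967, 0.0049, 0.106 ])]
outlet end [ 0.52646228 -0.02125938  0.089     ] scene [ 0.53006961 -0.02308892  0.089     ]
clip tips top [array([ 0.50172151, -0.10474836,  0.102     ]), array([ 0.47519189, -0.10865325,  0.102     ])]
clip tips scene [array([ 0.50478418, -0.1056887 ,  0.102     ]), array([ 0.48186888, -0.1058566 ,  0.102     ])] [ 0.48796824 -0.11232203  0.071     ]
```

Call:
arm_command:
  commands:
    - {"tx": -11,"tz": 14}
    - {"tx": -22,"tz": 27.5}
    - {"tx": -22,"tz": 27.5}
    - {"tx": -22,"tz": 27.5}
    - {"tx": -22,"tz": 27.5}
    - {"tx": -22,"tz": 27.5}
    - {"tx": -22,"tz": 27.5}
    - {"tx": -22,"tz": 27.5}
  fingers: 1

```text
invalid input at $.commands[0]: expected keys tx, ty, tz, yaw
```

Call:
arm_command:
  commands:
    - {"tx": -11,"ty": 0,"tz": 14,"yaw": 0}
    - {"tx": -22,"ty": 0,"tz": 27.5,"yaw": 0}
    - {"tx": -22,"ty": 0,"tz": 27.5,"yaw": 0}
    - {"tx": -22,"ty": 0,"tz": 27.5,"yaw": 0}
    - {"tx": -22,"ty": 0,"tz": 27.5,"yaw": 0}
    - {"tx": -22,"ty": 0,"tz": 27.5,"yaw": 0}
    - {"tx": -22,"ty": 0,"tz": 27.5,"yaw": 0}
    - {"tx": -22,"ty": 0,"tz": 27.5,"yaw": 0}
  fingers: 1

```text
clock: 0.82
tool_pos: [0.3413, -0.2715, 0.2312]
ee_rot: [-1.571, 0.0, -1.168]
wrist_force: [0.5, -1.0, -0.6]
grip_width: 0.0852
```

Call:
arm_command:
  commands:
    - {"tx": -22,"ty": 0,"tz": 27.5,"yaw": 0}
    - {"tx": -22,"ty": 0,"tz": 27.5,"yaw": 0}
    - {"tx": -22,"ty": 0,"tz": 27.5,"yaw": 0}
    - {"tx": -22,"ty": 0,"tz": 27.5,"yaw": 0}
    - {"tx": -22,"ty": 0,"tz": 27.5,"yaw": 0}
    - {"tx": -22,"ty": 0,"tz": 27.5,"yaw": 0}
    - {"tx": -22,"ty": 0,"tz": 27.5,"yaw": 0}
    - {"tx": -22,"ty": 0,"tz": 27.5,"yaw": 0}

```text
clock: 1.48
tool_pos: [0.4747, -0.0233, 0.2313]
ee_rot: [-1.571, 0.0, -1.168]
wrist_force: [0.1, -0.9, 0.3]
grip_width: 0.0852
```

Call:
arm_command:
  commands:
    - {"tx": 0,"ty": 0,"tz": 0,"yaw": -7}
    - {"tx": 0,"ty": 0,"tz": 0,"yaw": -7}
    - {"tx": 0,"ty": 0,"tz": 0,"yaw": -7}
    - {"tx": 0,"ty": 0,"tz": 0,"yaw": -7}
    - {"tx": 0,"ty": 0,"tz": 0,"yaw": -7}
    - {"tx": 0,"ty": 0,"tz": 0,"yaw": -7}
    - {"tx": 0,"ty": 0,"tz": 0,"yaw": -7}
    - {"tx": 0,"ty": 0,"tz": 0,"yaw": -7}

```text
clock: 2.15
tool_pos: [0.4742, -0.025, 0.2311]
ee_rot: [-1.571, 0.001, -0.185]
wrist_force: [0.5, 0.7, -0.4]
grip_width: 0.0852
```

Call:
arm_command:
  commands:
    - {"tx": 0,"ty": 0,"tz": 0,"yaw": -7}
    - {"tx": 0,"ty": 0,"tz": 0,"yaw": -7}
    - {"tx": 0,"ty": 0,"tz": 0,"yaw": -7}
    - {"tx": 0,"ty": 0,"tz": 0,"yaw": -7}
    - {"tx": 0,"ty": 0,"tz": 0,"yaw": -7}
    - {"tx": 0,"ty": 0,"tz": 0,"yaw": -7}
    - {"tx": 0,"ty": 0,"tz": 0,"yaw": -7}
    - {"tx": 0,"ty": 0,"tz": 0,"yaw": -7}

```text
clock: 2.82
tool_pos: [0.4742, -0.025, 0.2311]
ee_rot: [-1.57, 0.0, 0.793]
wrist_force: [-0.9, 0.3, -0.8]
grip_width: 0.0855
```

Call:
arm_command:
  commands:
    - {"tx": 0,"ty": 0,"tz": 0,"yaw": -7}
    - {"tx": 0,"ty": 0,"tz": 0,"yaw": -7}
    - {"tx": 0,"ty": 0,"tz": 0,"yaw": -7}
    - {"tx": 0,"ty": 0,"tz": 0,"yaw": -7}
    - {"tx": 0,"ty": 0,"tz": 0,"yaw": 0}
    - {"tx": 0,"ty": 0,"tz": 0,"yaw": 0}

```text
clock: 3.32
tool_pos: [0.4742, -0.0251, 0.2312]
ee_rot: [-1.57, -0.0, 1.272]
wrist_force: [-0.6, 0.8, 1.5]
grip_width: 0.0857
```

Run:
```python
from station import *
from h import *
print(read_state())
w=snapshot("wrist");pickle.dump(w,open("w1.pkl","wb"))
cv2.imwrite("pics/w1.png",w["img"][:,:,::-1])
```

```text
{'clock': 3.3167, 'joint_positions': array([-3.02817447e-01,  2.49077588e-01,  1.49498454e+00,  7.86181527e-06,
        1.39787277e+00, -1.57457984e+00]), 'joint_vel': array([ 0.0013163 , -0.00065452, -0.00050583, -0.00175111, -0.00172299,
        0.02285693]), 'joint_torque': array([ 3.73536634e-03, -3.68538594e+01, -2.24583578e+01, -6.26430865e-04,
        1.37603773e-03, -4.37434930e-01]), 'tool_pos': array([ 0.47420842, -0.02505186,  0.23118947]), 'ee_rot': array([-1.57045411e+00, -9.03894926e-06,  1.27176104e+00]), 'wrist_force': array([-0.62325669,  0.77192763,  1.5119498 ]), 'wrist_torque': array([-0.03848648, -0.03920184, -0.0437024 ]), 'grip_width': 0.08567917524376224}
```

View pics/w1.png

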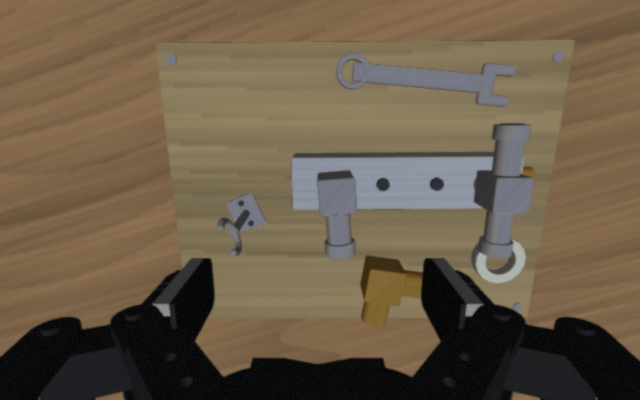

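Run:
```python
from h import *
w=pickle.load(open("w1.pkl","rb"))
crop(w,"pics/w1c.png",210,160,160,110,5)
```

```text
(no output)
```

View pics/w1c.png

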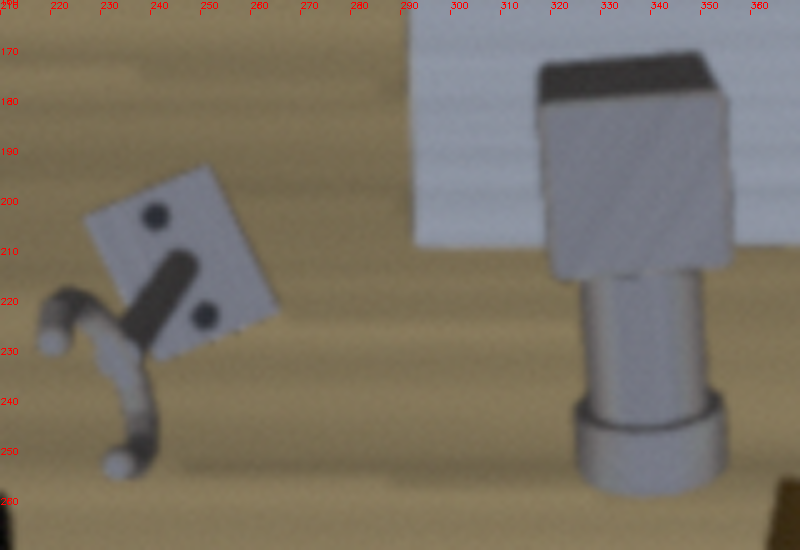

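Run:
```python
from h import *
w=pickle.load(open("w1.pkl","rb"));t=pickle.load(open("s0.pkl","rb"))["top"]
f=lambda a,b,z:plane(w,210+a/5-.4,160+b/5-.4,z)[:2]
C=np.array([f(a,b,.106) for a,b in[(543,104),(721,92),(733,267),(561,281)]])
c=C.mean(0);print(C.round(4),c)
an=lambda v:np.arctan2(v[1],v[0])
print("x-edge yaw",an(C[3]-C[0]),an(C[2]-C[1]),"y-edge",an(C[1]-C[0])-np.pi/2,an(C[2]-C[3])-np.pi/2, [np.linalg.norm(C[i]-C[i-1]) for i in range(4)])
T=[f(52,343,.102),f(119,465,.102)];m=(T[0]+T[1])/2
print("tips",T,m,np.linalg.norm(T[0]-T[1]),"perp",an(T[1]-T[0])-np.pi/2, "dist",np.linalg.norm(m-c),"clip yaw",an(m-c))
print("pipe-axis",[an(f(a,b,.089)-c) for a,b in[(645,330),(651,430),(650,460)]])
# pipe axis by silhouette edges: at row 330 edges 586,702 ; at row 395: 590,706
p=[f((a+b)/2,r,.089) for a,b,r in[(585,702,300),(588,706,390)]];print(an(p[1]-p[0]))
# collar edges (577,..),(727,..)
print("collar mid",f(651,440,.089),an(f(651,440,.089)-c))
```

```text
[[ 0.4608 -0.0201]
 [ 0.4672  0.0072]
 [ 0.4954  0.0014]
 [ 0.4895 -0.0258]] [ 0.4782127  -0.00933709]
x-edge yaw -0.19886652279017833 -0.20420163653443554 y-edge -0.23077007023907603 -0.214374465821362 [np.float64(0.029254995549372702), np.float64(0.02799488161506305), np.float64(0.02879399520137155), np.float64(0.02783036369137988)]
tips [array([ 0.4760861, -0.1098291]), array([ 0.49975656, -0.10697114])] [ 0.48792133 -0.10840012] 0.023842370272366287 perp -1.450638504027367 dist 0.09953764278338052 clip yaw -1.4731037207086952
pipe-axis [np.float64(-0.21971309526279864), np.float64(-0.22220379075984475), np.float64(-0.23174802364314487)]
-0.24619307126319676
collar mid [ 0.52729774 -0.02054298] -0.22444899388211237
```

Call:
arm_command:
  commands:
    - {"tx": 16.3,"ty": 0,"tz": 0.7,"yaw": 0}
    - {"tx": 0,"ty": 0,"tz": 0,"yaw": -4.5}
    - {"tx": 0,"ty": 25,"tz": 0,"yaw": 0}
    - {"tx": 0,"ty": 30,"tz": 0,"yaw": 0}
    - {"tx": 0,"ty": 30,"tz": 0,"yaw": 0}
    - {"tx": 0,"ty": 15,"tz": 0,"yaw": 0}
    - {"tx": 0,"ty": 0,"tz": 0,"yaw": 0}
    - {"tx": 0,"ty": 0,"tz": 0,"yaw": 0}

```text
clock: 4.03
tool_pos: [0.4784, -0.0093, 0.1314]
ee_rot: [-1.57, -0.0, 1.352]
wrist_force: [-0.7, 0.4, 0.5]
grip_width: 0.0854
```

Run:
```python
from station import *
from h import *
w=snapshot("wrist");pickle.dump(w,open("w2.pkl","wb"))
cv2.imwrite("pics/w2.png",w["img"][:,:,::-1])
```

```text
(no output)
```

View pics/w2.png

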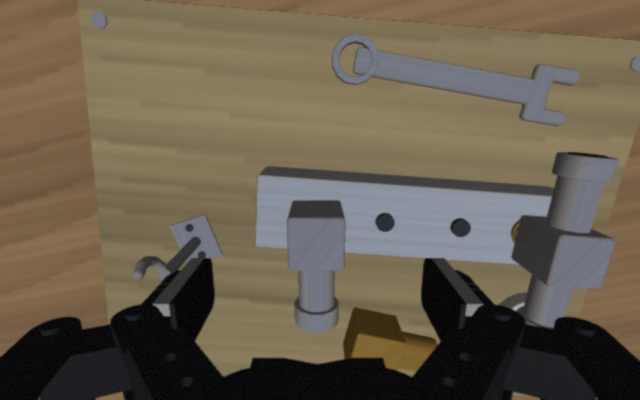

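The elbow body is centred at column ~317, its edges parallel to the image axes and midway between the fingers (212 / 423). I'll descend and grip.

Call:
arm_command:
  commands:
    - {"tx": 0,"ty": 20,"tz": 0,"yaw": 0}
    - {"tx": 0,"ty": 20,"tz": 0,"yaw": 0}
    - {"tx": 0,"ty": 15,"tz": 0,"yaw": 0}
    - {"tx": 0,"ty": 4,"tz": 0,"yaw": 0}
    - {"tx": 0,"ty": 0,"tz": 0,"yaw": 0}
    - {"tx": 0,"ty": 0,"tz": 0,"yaw": 0}

```text
clock: 4.58
tool_pos: [0.4792, -0.0095, 0.0736]
ee_rot: [-1.573, 0.0, 1.354]
wrist_force: [-0.1, -0.4, -0.8]
grip_width: 0.0859
```

Call:
arm_command:
  commands:
    - {"tx": 0,"ty": 0,"tz": 0,"yaw": 0}
    - {"tx": 0,"ty": 0,"tz": 0,"yaw": 0}
    - {"tx": 0,"ty": 0,"tz": 0,"yaw": 0}
    - {"tx": 0,"ty": 0,"tz": 0,"yaw": 0}
    - {"tx": 0,"ty": 0,"tz": 0,"yaw": 0}
    - {"tx": 0,"ty": 0,"tz": 0,"yaw": 0}
    - {"tx": 0,"ty": 0,"tz": 0,"yaw": 0}
    - {"tx": 0,"ty": 0,"tz": 0,"yaw": 0}
  fingers: 0
  grip_force: 60

```text
clock: 5.25
tool_pos: [0.4784, -0.0099, 0.073]
ee_rot: [-1.571, 0.001, 1.354]
wrist_force: [-1.3, -4.7, 7.1]
grip_width: 0.0291
```

Run:
```python
from station import *
s=read_state();print(s["wrist_force"],s["wrist_torque"],s["grip_width"],s["tool_pos"],s["ee_rot"],s["joint_positions"])
```

```text
[-1.33903969 -4.74032907  7.10905941] [-0.55695159  0.47180615  0.00252117] 0.02911554345433233 [ 0.47841507 -0.00990611  0.07297772] [-1.57149988e+00  1.24895239e-03  1.35418617e+00] [-2.68117924e-01  4.48653382e-01  1.72422318e+00 -1.47023986e-03
  9.67949673e-01 -1.62147139e+00]
```

Call:
arm_command:
  commands:
    - {"tx": 0,"ty": 0,"tz": 0,"yaw": 2}
    - {"tx": 0,"ty": 0,"tz": 0,"yaw": 4}
    - {"tx": 0,"ty": 0,"tz": 0,"yaw": 4}
    - {"tx": 0,"ty": 0,"tz": 0,"yaw": 4}
    - {"tx": 0,"ty": 0,"tz": 0,"yaw": 4}
    - {"tx": 0,"ty": 0,"tz": 0,"yaw": 4}
    - {"tx": 0,"ty": 0,"tz": 0,"yaw": 4}
    - {"tx": 0,"ty": 0,"tz": 0,"yaw": 4}
  grip_force: 80

```text
clock: 5.92
tool_pos: [0.4787, -0.0095, 0.0729]
ee_rot: [-1.572, -0.0, 0.828]
wrist_force: [-0.3, -1.0, 5.2]
grip_width: 0.0291
```

Call:
arm_command:
  commands:
    - {"tx": 0,"ty": 0,"tz": 0,"yaw": 4}
    - {"tx": 0,"ty": 0,"tz": 0,"yaw": 4}
    - {"tx": 0,"ty": 0,"tz": 0,"yaw": 4}
    - {"tx": 0,"ty": 0,"tz": 0,"yaw": 4}
    - {"tx": 0,"ty": 0,"tz": 0,"yaw": 4}
    - {"tx": 0,"ty": 0,"tz": 0,"yaw": 4}
    - {"tx": 0,"ty": 0,"tz": 0,"yaw": 4}
    - {"tx": 0,"ty": 0,"tz": 0,"yaw": 4}

```text
clock: 6.58
tool_pos: [0.4791, -0.0093, 0.0728]
ee_rot: [-1.572, -0.002, 0.269]
wrist_force: [1.8, 1.3, 1.7]
grip_width: 0.0291
```

Run:
```python
from station import *
from h import *
s=read_state();print(s["wrist_force"],s["wrist_torque"],s["grip_width"],s["tool_pos"],s["ee_rot"])
w=snapshot("wrist");pickle.dump(w,open("w3.pkl","wb"))
cv2.imwrite("pics/w3.png",w["img"][:,:,::-1])
```

```text
[1.84973964 1.25419203 1.65556125] [ 0.18102701 -0.38429713  0.30665189] 0.02909424819520575 [ 0.47913515 -0.00934022  0.07280937] [-1.57172957 -0.00196766  0.2689037 ]
```

View pics/w3.png

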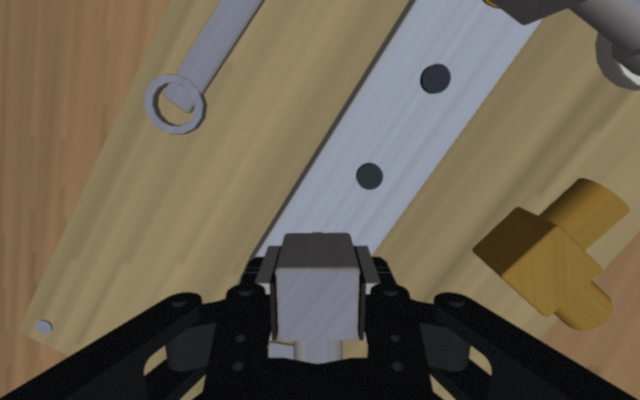

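The flats are held square between the pads (body columns ~272–363), turning with the tool. About 9.7° remains.

Call:
arm_command:
  commands:
    - {"tx": 0,"ty": 0,"tz": 0,"yaw": 4}
    - {"tx": 0,"ty": 0,"tz": 0,"yaw": 4}
    - {"tx": 0,"ty": 0,"tz": 0,"yaw": 1.7}
    - {"tx": 0,"ty": 0,"tz": 0,"yaw": 0}
    - {"tx": 0,"ty": 0,"tz": 0,"yaw": 0}
    - {"tx": 0,"ty": 0,"tz": 0,"yaw": 0}

```text
clock: 7.13
tool_pos: [0.4792, -0.0093, 0.0727]
ee_rot: [-1.571, -0.002, 0.104]
wrist_force: [5.4, 2.1, 2.6]
grip_width: 0.0288
```

Run:
```python
from station import *
from h import *
s=read_state();print(s["wrist_force"],s["wrist_torque"],s["grip_width"],s["tool_pos"],s["ee_rot"])
for n in("top","scene"):
    w=snapshot(n);pickle.dump(w,open(n+"4.pkl","wb"))
    crop(w,f"pics/{n}4.png",*((270,140,150,130,4) if n=="scene" else (240,220,180,90,4)))
```

```text
[5.42588657 2.08746832 2.57590036] [ 0.27254816 -0.99645301  0.08267313] 0.028787346432480876 [ 0.47924895 -0.00934165  0.07272713] [-1.57120147 -0.00233782  0.10393997]
```

View pics/scene4.png

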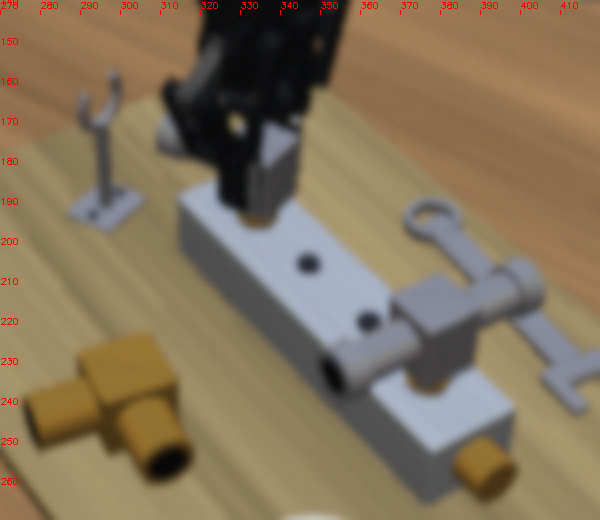

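View pics/top4.png

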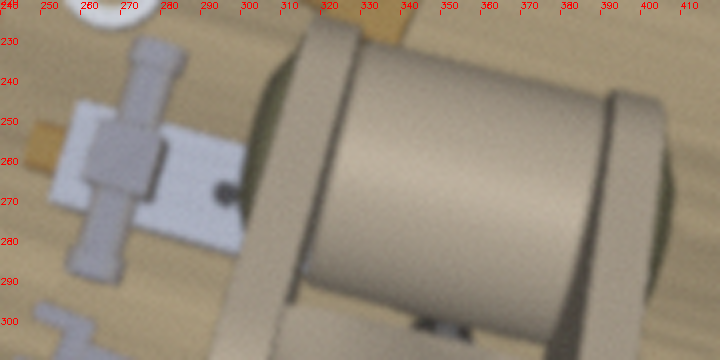

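Call:
arm_command:
  commands:
    - {"tx": 0,"ty": 0,"tz": 0,"yaw": 0}
    - {"tx": 0,"ty": 0,"tz": 0,"yaw": 0}
    - {"tx": 0,"ty": 0,"tz": 0,"yaw": 0}
    - {"tx": 0,"ty": 0,"tz": 0,"yaw": 0}
    - {"tx": 0,"ty": 0,"tz": 0,"yaw": 0}
    - {"tx": 0,"ty": 0,"tz": 0,"yaw": 0}
  fingers: 1

```text
clock: 7.73
tool_pos: [0.4781, -0.0093, 0.0722]
ee_rot: [-1.571, 0.001, 0.103]
wrist_force: [-0.4, -0.1, 0.5]
grip_width: 0.0856
```

Call:
arm_command:
  commands:
    - {"tx": 0,"ty": -15,"tz": 0,"yaw": 0}
    - {"tx": 0,"ty": -25,"tz": 0,"yaw": 0}
    - {"tx": 0,"ty": -30,"tz": 0,"yaw": 0}
    - {"tx": 0,"ty": -30,"tz": 0,"yaw": 0}
    - {"tx": 0,"ty": -30,"tz": 20,"yaw": 0}
    - {"tx": 0,"ty": -20,"tz": 30,"yaw": 0}
    - {"tx": 0,"ty": 0,"tz": 0,"yaw": 0}
    - {"tx": 0,"ty": 0,"tz": 0,"yaw": 0}

```text
clock: 8.4
tool_pos: [0.4732, 0.0413, 0.2231]
ee_rot: [-1.571, -0.002, 0.105]
wrist_force: [0.8, -0.3, 0.0]
grip_width: 0.0855
```

Run:
```python
from station import *
from h import *
s=read_state();print(s["wrist_force"],s["grip_width"],s["tool_pos"],s["ee_rot"])
w=snapshot("wrist");pickle.dump(w,open("w5.pkl","wb"))
cv2.imwrite("pics/w5.png",w["img"][:,:,::-1])
w=snapshot("scene");pickle.dump(w,open("s5.pkl","wb"));crop(w,"pics/s5.png",270,140,150,130,4)
```

```text
[ 0.80383531 -0.28026556  0.01333069] 0.08546001454675785 [0.4732087  0.04130082 0.22314198] [-1.57143811 -0.00196467  0.1047869 ]
```

View pics/w5.png

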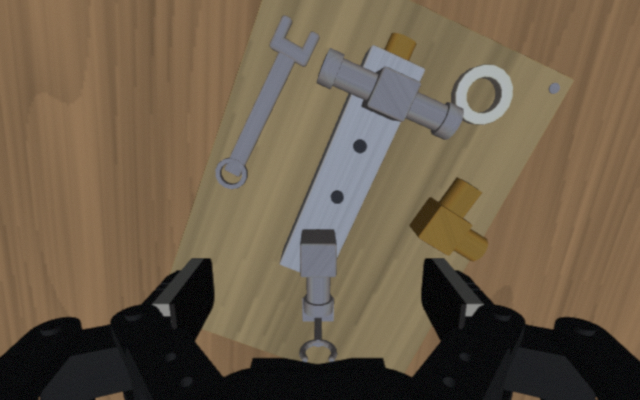

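View pics/s5.png

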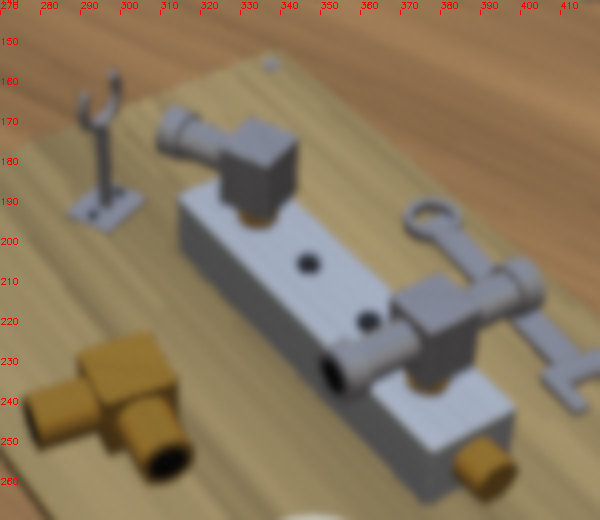

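The wrist view shows body (318, 258), outlet end (318, 307), rod (318, 330) and ring (318, 350) in one column. One numeric check first, then I hand it in.

Run:
```python
from h import *
w=pickle.load(open("w5.pkl","rb"))
crop(w,"pics/w5c.png",270,220,100,145,4)
```

```text
(no output)
```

View pics/w5c.png

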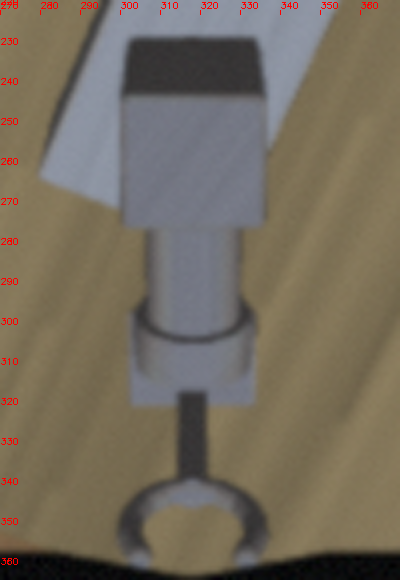

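Run:
```python
from h import *
from station import *
w=pickle.load(open("w5.pkl","rb"))
f=lambda a,b,z:plane(w,270+a/4-.4,220+b/4-.4,z)[:2]
an=lambda v:np.arctan2(v[1],v[0])
c=f(193.5,161,.106);e=f(193.5,330,.089);m=f(192.5,557,.102)
print(c,e,m,an(e-c),an(m-c),np.linalg.norm(m-c))
if abs(an(e-c)-an(m-c))<.03: print(sign_off())
```

```text
[ 0.47797122 -0.00906412] [ 0.48316452 -0.0575376 ] [ 0.4880723  -0.10670343] -1.4640664596745514 -1.4677100021568206 0.09816041909890783
the job is handed in; nothing more can be done
None
```

The elbow's outlet now points straight at the pipe clip, and I've handed the job in. I gripped the elbow by its free flats and screwed it about 1.25 rad (71.7°) clockwise in one grasp, then let go and lifted clear.

- **Aim:** in the last wrist picture the outlet points at -1.464 rad and the clip lies at -1.468 rad, a difference of about 0.004 rad. Body, outlet, rod and ring are all in one line there.
- **Clip direction:** earlier readings put the clip between -1.45 and -1.48 rad, so the true error could be up to about 0.015 rad.
- **Distance:** the elbow-to-clip distance read 98 mm in that picture, against the 100 mm given.
- **Tee and loose parts:** the tee, wrench, brass elbow and tape roll look unmoved in the pictures.
- **Forces and time:** readings stayed under about 10 N, and the job took about 8.5 s. No check failed.

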